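# Hang a roller carrier on a sloped gravity rail and pass it through the one-way gate

## Task

Pick up the yellow roller carrier and hook it over the high end of the sloped rail, uphill of the orange sprung gate, lowering it by feel until its wheels rest on the rail while you still hold it. Still holding it, push it gently downhill along the rail through the gate, and let go just beyond, so that it rolls down to the red stop by itself. The rail floats on springs at a height nobody has measured: keep the carrier pressed on it only lightly, well under 10 N, and leave the nozzle, lens box and tape roll where they are.

Things in the scene. Friction and masses are not known exactly. Their poses are not given: they have to be found in the camera images.
- stand: Rail stand: aluminium foot plate 90 x 460 x 12 mm, a post at each end. Origin under the plate's centre; z up, y along the rail to its HIGH end, x across, away from the robot. Rail: steel bar 12 mm thick over x = 0, y -200..200 mm, rising to +y by 0.105 rad. Nominal rail top 130 mm above the worktop at y = 0. Posts at y = +-200 mm end about 30 mm above the rail
- load_point (a point): fixed point of the stand: nominal rail top at the loading place, stand frame (0, 90, 139.5) mm, stand's axes. The rail floats on damped springs (5 N per mm, straight up and down); unloaded it stands anywhere from 10 mm below to 8 mm above its nominal height. This point does NOT follow it, so the rail must be felt
- stop_face (a point): fixed point of the stand: nominal rail top under the red stop's rubber face, stand frame y = -157 mm. The stop rides on the rail's low end and stands about 36 mm above it. A carrier resting against it has its seat point 37 mm uphill (y = -120 mm) of this point
- gate_pivot (a point): fixed point of the stand: nominal place of the gate's pivot, stand frame y = +30 mm, 13 mm below the rail top (floats with the rail). The flap hangs 38 mm below the pivot; orange, 26 mm wide, 4 mm thick
- gate (a joint): one-way gate, rad: 0 = hanging straight down, closed; grows as the tip swings downhill (-y); never swings uphill; springs back. A carrier's fin meets it with the carrier's seat point at stand y = 31 to 37 mm, must swing it to about 0.55 with a push of about 2 N, and is through once the seat point is below y = 0. A carrier let go uphill of it stays behind it
- grip (a point): centre of the black upright grip, 24 x 24 x 36 mm, on top of the loose yellow roller carrier (0.3 to 0.43 kg), 129 mm above its underside. Carrier axes: z up, y = running direction, x towards the open side of its hook. Carrier stands on a weight block x -18..26, y -30..30, z 0..20 mm; its back plate (x -24..-18) rises to z = 111 and joins block and arm
- beam_top (a point): foot of the grip: top face of the carrier's flat arm, 112 mm above its underside; the arm is 8 mm thick and spans x -24..16, y -38..38 mm; its ends meet the stop
- seat (a point): point midway between the two wheels at the bottom of their treads, 51 mm below the grip's centre: lies on the rail top when seated. Wheels turn freely on axles along x at y = +-18 mm; tread radius 8, 10 mm wide; flanges of radius 13.5 slope out to x = +-10 mm and centre the wheel on the rail. Let go, the carrier lies along the slope
- fin_top (a point): top of the steel fin on the weight block, 8 mm thick along y, 44 mm below the seat point. The rail goes in between fin and wheels, only from the carrier's +x side: bring the carrier across to +x about 18 mm above the nominal seated height (over 6 mm for the flanges, under 32 mm for the fin), then lower it
- nozzle: bystander: loose copper welding nozzle, 24 mm across, 32 mm tall; origin under its centre
- lens_box: bystander: loose flat blue lens box 50 x 50 x 15 mm; origin under its centre
- tape: bystander: loose roll of cream masking tape, 96 mm across, 24 mm tall; origin under its centre
Not all that is in view belongs to the job. Several things look just like the part that bears grip: the one meant starts farthest to the robot's left.

How it is judged:
On the way, in this order (a step that is already met when the one before it is completed fails the run):
1. the carrier's wheels rest on the rail uphill of the gate while the gripper still holds it (x of seat in the frame of stand between -0.009 and 0.009 m and y of seat in the frame of stand above 0.06 m and z of seat in the frame of stand between 0.12 and 0.165 m and contact force between carrier and stand above 1 N and contact force between the fingers and carrier above 0.5 N), for 0.3 s.
2. the held carrier is pushing the gate open (value of joint gate above 0.35 rad and y of seat in the frame of stand between -0.02 and 0.05 m and x of seat in the frame of stand between -0.012 and 0.012 m and contact force between carrier and stand above 0.5 N and contact force between the fingers and carrier above 0.5 N).
3. let go beyond the gate, the carrier rolls on the rail untouched, still short of the stop (x of seat in the frame of stand between -0.009 and 0.009 m and y of seat in the frame of stand between -0.11 and 0.015 m and contact force between the fingers and carrier below 0.05 N and contact force between carrier and stand above 0.5 N and linear speed of carrier above 0.01 m/s), for 0.1 s.
At the end, for the whole second after the job is handed in: the carrier hangs by both wheels on the rail (within 9 mm of its centre line, tilted under 0.25 rad), against the red stop (within about 10 mm along the rail), at rest and untouched, with the gate closed behind it (x of seat in the frame of stand between -0.009 and 0.009 m and y of seat in the frame of stand between -0.13 and -0.11 m and z of seat in the frame of stand between 0.095 and 0.14 m and contact force between carrier and stand above 1 N and angle between seat's own z axis and vertical below 0.25 rad and linear speed of carrier below 0.01 m/s and value of joint gate below 0.2 rad).
It fails at once if the carrier, while touched by the fingers, is pressed against the rail, gate or stand with more than 12 N, all contacts added (contact force between carrier and stand above 12 N and contact force between the fingers and carrier above 0.2 N).
It fails at once if the fingers press on the stand or rail with more than 12 N (contact force between the fingers and stand above 12 N).
It fails at once if a bystander is moved more than 30 mm (distance of any of nozzle, lens_box, tape from where it was at the start of the episode above 0.03 m).
It also fails if it takes over 54 s, if anything falls off the work surface, if the arm or the gripper's body presses on something with over 40 N, if the wrist force passes 120 N, or if a joint passes its speed limit or range.

## Robot

A 6-joint arm with a two-finger parallel gripper is mounted at the origin on a cart in front of the work surface, level with it; the furniture and walls round the work are solid. World frame = base frame: x ahead of the robot, y to its left, z up, the work surface at z = 0. Lengths are in m, angles in rad, forces in N, time in s.
With the tool pointing down it reaches from about 0.325 to 0.9 m from the base axis. Payload 6.1 kg.
Tool frame: the origin (TCP) lies at the very end of the fingers, on their centre line; the grasp point (between the pads) lies 19 mm behind it; z points along the fingers, y is the line along which they close (so a half turn about z gives the same grasp; the last joint's range is limited). The gripper opens to 85 mm and grips with 20 to 120 N. Pads are 22 mm wide; open, the fingers measure 114 mm over their backs; the gripper's body (76 mm by 85 mm) begins 54 mm behind the grasp point. The pads swing forward as they close: fully open they stand 13 mm farther back than shut.
Start: joints at [-1.319, 0.22, 1.526, -0, 1.395, -0.126], TCP at [0.231, -0.581, 0.231] pointing down, gripper open.
Joint ranges: [-2.98, 2.98], [-0.91, 2.08], [0.09, 2.57], [-1.24, 4.39], [0.2, 2.65], [-2.68, 2.68]. Speed limits (rad/s): [2.57, 2.57, 3.01, 3.14, 3.14, 3.14].

## Interface

Orientations are given as a unit quaternion [w, x, y, z].
In Python, from cell import * gives the robot as it stands.
- The arm moves only by the tool send_rows, never from a script. Its argument "commands" is a list that holds one entry, the list of rows, each a list of 7 numbers: the shift along the world's x, y, z in m, then the turn, a rotation vector about the world's x, y, z in degrees, then the opening, from 0 (shut) to 1 (fully open). A call has 1 to 20 rows; each row shifts and turns the commanded pose from where the row before left it; what a row does not reach is not made up. A row lasts 1/12 s, in which the tool goes at most 41.7 mm and 7.16 degrees, less where a joint would pass 70% of its speed; a pose out of reach is approached as far as the arm can. A call with a gripper value outside its range is refused whole. The fingers move at their own pace and stop on an object; the grip force is fixed at half the most. Time passes only in rows, so rows that do not move let the fingers close. It gives the time, the measured TCP pose, the force, the opening and the grip force at its end, in the units of the state.
- get_obs(): the state, without advancing time (a new reading comes with each control period).
- camera(name): name is "side" or "top" or "wrist"; returns a dict with "image" (384x512x3 uint8, red, green, blue), "fx", "fy", "cx", "cy" (pixels), "R" (3x3) and "t" (3): a world point X has camera coordinates R X + t; the wrist camera has in their place "hand_eye" (4x4, takes a point from camera to tool coordinates, whose origin is the TCP and whose axes are the flange's). Camera axes: x right, y down, z forward; pixel columns grow to the right and rows downward; lengths in m; the calibration is good to about 2 mm. A picture is of the moment at which its call begins: read the wrist's pose just before it. There is no depth.
- hand_in(): hands the job in; it is judged then, once.
Trained networks look in a picture, given as the dict that the camera call returned (one of the last four; its "shot" number tells which), for a name from the list of things; names that differ only in an ending like _2 or _b are one class to them, and where a whole thing is asked for, a point or a joint stands for the part that bears it (a point fixed in the world has none). Each returns a list of dicts, best first, with "p" (0 to 1); they miss things now and then, are a little off and sometimes report something else, mostly with a low value. They report only what shows in the picture. A call takes as long as a camera call. They do not tell look-alikes from the thing itself.
- boxes_of(picture, thing): "at" ([x, y, z] in m, in world coordinates, good to about 4 mm: the middle of the surface that is visible of it).
- trace(picture, thing): "mask" (384x512 bool, what is visible of it).
The state is a dict: "t": time; "qpos": joint angles; "qvel": joint speeds; "joint_efforts": joint torques, N m; "eef_pos": TCP position; "ee_rot": TCP orientation; "ft_force": force on the tool from outside, world axes, zero at the start; "torque": the same for the moment, N m; "gripper_width": finger opening in m; "gripper_force": force on a finger pad.
Only numpy, scipy, OpenCV 4.12 (cv2) and the standard library are available. Lean on these libraries where they do the work, as an engineer would, in place of code of your own. Each camera call takes 0.05 s, during which the arm holds its last target. There are 200 camera calls.

## Working session

There is one attempt and no reset: what is moved stays moved. The work goes in short steps, Python scripts to look and compute and a tool call to move; the robot and the scene stay as the last step left them, time stands still between calls to the robot, and variables do not carry over. Pictures are saved under pics/ and viewed, at most 10 in all, crops included, and the job is handed in when it is done.

Besides the shell and the picture viewer there is one more tool, called after ">>>" as name(argument=value, ...), one argument or row to a line, values as JSON. send_rows: Moves the arm, as the interface text tells. Its arguments: {"type":"object","properties":{"commands":{"type":"array"}},"required":["commands"]}

```bash
mkdir -p pics; cat > h.py <<'E'
from cell import *
import numpy as np, cv2
def save(im,n): cv2.imwrite('pics/'+n+'.png',im[:,:,::-1])
E
python3 - <<'E'
from h import *
o=get_obs(); print(o['eef_pos'],o['ee_rot'],o['t'])
ims=[]
for n in('side','top'):
    p=camera(n); ims.append(p['image']); print(n,p['R'],p['t'],p['fx'],p['cx'],p['cy'])
    for th in('stand','grip','beam_top','gate','nozzle','lens_box','tape'):
        try: print(th,[(np.round(d['at'],3).tolist(),round(d['p'],2)) for d in boxes_of(p,th)])
        except Exception as e: print(th,e)
save(cv2.resize(ims[0],(800,600)),'s0'); save(cv2.resize(ims[1],(800,600)),'t0')
E
```

```text
[ 0.23039702 -0.58032362  0.23015755] [-1.00279957e-03  9.82212354e-01  1.87770824e-01 -5.37769247e-05] 0.0
side [[-0.95557655 -0.29437162  0.01479209]
 [-0.12321607  0.3533807  -0.92732943]
 [ 0.26775223 -0.88795688 -0.37395362]] [0.52583984 0.15638634 0.8147259 ] 359.2647515437997 255.70908174415007 188.82635647956914
stand [([0.515, -0.02, 0.012], 0.6), ([0.448, 0.372, 0.087], 0.59)]
grip [([0.448, 0.373, 0.087], 0.76), ([0.368, 0.289, 0.086], 0.63), ([0.357, 0.117, 0.097], 0.57)]
beam_top [([0.449, 0.377, 0.09], 0.94), ([0.367, 0.286, 0.091], 0.75), ([0.353, 0.117, 0.099], 0.63)]
gate [([0.517, -0.059, 0.09], 0.53)]
nozzle [([0.606, 0.25, 0.016], 0.54)]
lens_box [([0.621, 0.092, 0.013], 0.66)]
tape [([0.64, -0.116, 0.019], 0.8)]
top [[ 0.02905147 -0.99954311  0.00834224]
 [-0.99188604 -0.02986027 -0.12357368]
 [ 0.12376632 -0.00468455 -0.99230033]] [0.05170921 0.54147643 0.98205301] 364.97239096846914 249.82384732023348 193.71370889426123
stand [([0.512, -0.089, 0.01], 0.84)]
grip [([0.368, 0.104, 0.113], 0.81), ([0.448, 0.348, 0.111], 0.79), ([0.361, 0.27, 0.114], 0.69)]
beam_top [([0.45, 0.35, 0.116], 0.89), ([0.366, 0.269, 0.115], 0.75), ([0.364, 0.104, 0.113], 0.56)]
gate []
nozzle [([0.607, 0.248, 0.022], 0.45)]
lens_box [([0.627, 0.078, 0.013], 0.58)]
tape [([0.635, -0.135, 0.022], 0.97)]
```

View pics/s0.png

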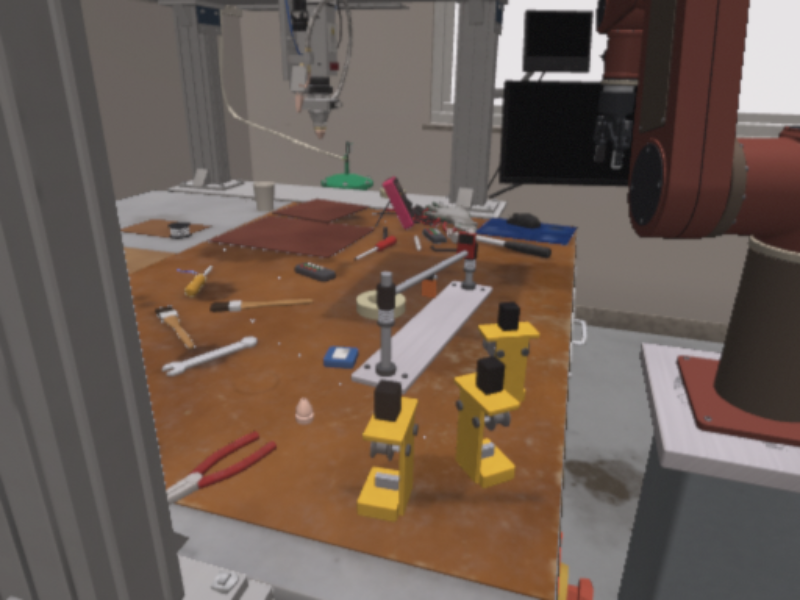

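View pics/t0.png

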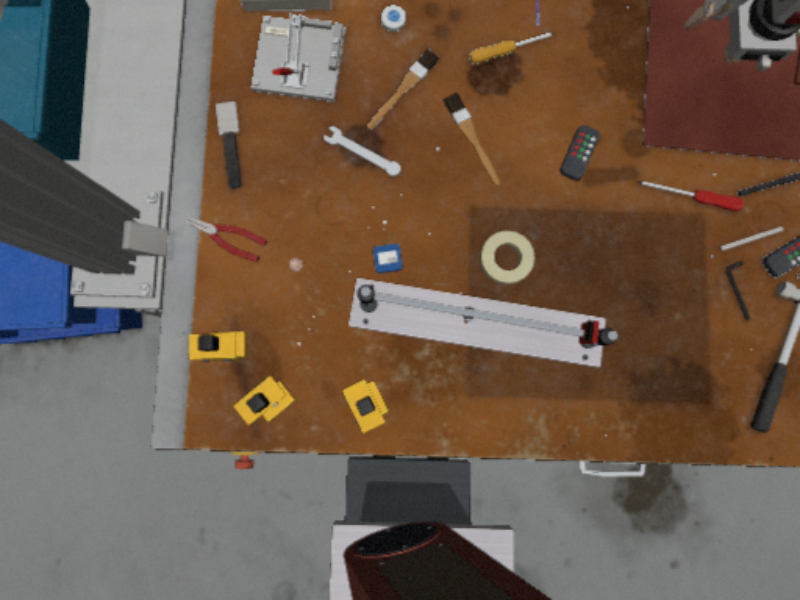

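Three look-alike carriers, in the top view at about (208,343), (262,402) and (366,406) px, and in the side view at (388,400), (490,375) and (508,317). The one farthest to the robot's left (largest y) is top (208,343), side (388,400), with its hook open to world +x. The rail's high end is at +y, and the red stop is at top (595,333).

```bash
cat >> h.py <<'E'
def ray(p,uv,z):
    R,t=np.array(p['R']),np.array(p['t']); c=-R.T@t
    d=R.T@np.array([(uv[0]-p['cx'])/p['fx'],(uv[1]-p['cy'])/p['fy'],1.]); return c+d*(z-c[2])/d[2]
E
python3 - <<'E'
from h import *
p=camera('top'); im=p['image']; hsv=cv2.cvtColor(im,cv2.COLOR_RGB2HSV)
m=((hsv[...,1]<60)&(hsv[...,2]>140)).astype(np.uint8); 
z=np.zeros_like(m); z[170:240,215:395]=1; m=cv2.morphologyEx(m*z,cv2.MORPH_CLOSE,np.ones((9,9)))
n,l,s,_=cv2.connectedComponentsWithStats(m); k=1+np.argmax(s[1:,4]); c,_=cv2.findContours((l==k).astype(np.uint8),0,2)
bx=cv2.boxPoints(cv2.minAreaRect(max(c,key=cv2.contourArea))); W=np.array([ray(p,u,.012) for u in bx]); print(bx,W.round(4).tolist(),W.mean(0))
for i in range(4):
    d=W[(i+1)%4]-W[i]; print(np.linalg.norm(d),np.degrees(np.arctan2(-d[0],d[1])))
# yellow arm
y=((hsv[...,0]>18)&(hsv[...,0]<32)&(hsv[...,1]>150)&(hsv[...,2]>120)).astype(np.uint8); z[:]=0; z[205:240,115:165]=1; 
c,_=cv2.findContours(cv2.morphologyEx(y*z,cv2.MORPH_CLOSE,np.ones((5,5))),0,2); r=cv2.minAreaRect(np.vstack(c)); b=cv2.boxPoints(r); print(r,[ray(p,u,.112).round(4).tolist() for u in b])
g=((im.max(2)<60)*z).astype(np.uint8); ys,xs=np.nonzero(g); print('grip px',xs.min(),xs.max(),ys.min(),ys.max(),xs.mean(),ys.mean(), ray(p,(xs.mean(),ys.mean()),.14))
a=cv2.resize(im[170:250,105:225],None,fx=5,fy=5,interpolation=2); save(a,'c1')
print(get_obs()['qpos'])
E
```

```text
[[222.11887 207.89699]
 [227.30832 176.11159]
 [388.50143 202.42882]
 [383.31198 234.21422]] [[0.4996, 0.1447, 0.012], [0.5911, 0.1334, 0.012], [0.5293, -0.3271, 0.012], [0.439, -0.3108, 0.012]] [ 0.51475537 -0.0899574   0.012     ]
0.09214145164568274 -97.05124103038578
0.46455636458597244 172.354431651689
0.09174755697691962 79.80006220984606
0.4595119029818474 -7.585705492029723
((138.51095581054688, 220.79591369628906), (17.173410415649414, 35.605220794677734), 87.87889862060547) [[0.471, 0.3954, 0.112], [0.477, 0.3054, 0.112], [0.4336, 0.3011, 0.112], [0.4277, 0.3906, 0.112]]
grip px 128 139 215 224 133.38834951456312 219.24271844660194 [0.45453957 0.35264386 0.14      ]
[-1.31912561e+00  2.20361049e-01  1.52649834e+00 -1.69017701e-05
  1.39470589e+00 -1.26109392e-01]
```

View pics/c1.png

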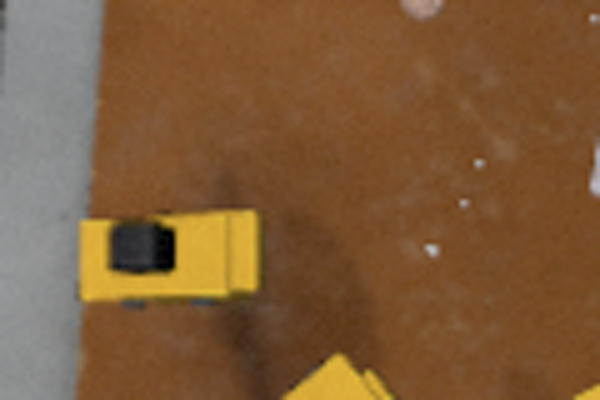

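The stand's centre is at about (0.515, -0.090) with yaw about -7.6°. The plate measures 460 x 92 mm, which agrees with the given size. The crop shows the chosen carrier's arm spanning crop px (80..228, 220..300), with the grip at (142,247), which puts it at about (0.452, 0.353) with yaw about +4°. Moving above it now.

>>> send_rows(
  commands=[
    [[0.0165,0.032,0.0077,0,0,2.68,1],[0.0165,0.032,0.0077,0,0,2.68,1],[0.0165,0.032,0.0077,0,0,2.68,1],[0.0165,0.032,0.0077,0,0,2.68,1],[0.0165,0.032,0.0077,0,0,2.68,1],[0.0165,0.032,0.0077,0,0,2.68,1],[0.0165,0.032,0.0077,0,0,2.68,1],[0.0165,0.032,0.0077,0,0,2.68,1],[0.0165,0.032,0.0077,0,0,2.68,1],[0.0165,0.032,0.0077,0,0,2.68,1],[0.0165,0.032,0.0077,0,0,2.68,1],[0.0165,0.032,0.0077,0,0,2.68,1],[0.0165,0.032,0.0077,0,0,2.68,1],[0.0004,0.0371,0,0,0,2.68,1],[0.0004,0.0371,0,0,0,2.68,1],[0.0004,0.0371,0,0,0,2.68,1],[0.0004,0.0371,0,0,0,2.68,1],[0.0004,0.0371,0,0,0,2.68,1],[0.0004,0.0371,0,0,0,2.68,1],[0.0004,0.0371,0,0,0,2.68,1]],
  ],
)

```text
t: 2.52
eef_pos: [0.4475, 0.0966, 0.3318]
ee_rot: [0.0, 0.791, 0.611, 0.0]
ft_force: [1.2, -0.1, -0.1]
gripper_width: 0.0854
gripper_force: 0.0
```

>>> send_rows(
  commands=[
    [[0.0004,0.0371,0,0,0,2.68,1],[0.0004,0.0371,0,0,0,2.68,1],[0.0004,0.0371,0,0,0,2.68,1],[0.0004,0.0371,0,0,0,2.68,1],[0.0004,0.0371,0,0,0,2.68,1],[0.0004,0.0371,0,0,0,2.68,1],[0.0004,0.0371,0,0,0,2.68,1],[0,0,0,0,0,0,1],[0,0,0,0,0,0,1],[0,0,0,0,0,0,1]],
  ],
)

```text
t: 3.35
eef_pos: [0.4505, 0.3543, 0.3311]
ee_rot: [0.0, 0.682, 0.731, -0.0]
ft_force: [0.0, -1.5, 0.1]
gripper_width: 0.0858
gripper_force: 0.0
```

```bash
cat >> h.py <<'E'
from scipy.spatial.transform import Rotation as Ro
def wrist():
    o=get_obs(); p=camera('wrist'); q=o['ee_rot']; Rt=Ro.from_quat([q[1],q[2],q[3],q[0]]).as_matrix()
    T=np.eye(4);T[:3,:3]=Rt;T[:3,3]=o['eef_pos']; C=T@np.array(p['hand_eye']); R=C[:3,:3].T; p=dict(p); p['Rw']=R;p['tw']=-R@C[:3,3]
    return o,p
def rayw(p,uv,z): return ray(dict(p,R=p['Rw'],t=p['tw']),uv,z)
def state(o):
    q=o['ee_rot'];M=Ro.from_quat([q[1],q[2],q[3],q[0]]).as_matrix(); print('t',round(o['t'],2),'pos',np.round(o['eef_pos'],4),'yaxis deg',np.degrees(np.arctan2(M[1,1],M[0,1])).round(2),'zax',M[:,2].round(3),'F',np.round(o['ft_force'],2),'w',round(o['gripper_width'],4),'gf',np.round(o['gripper_force'],1))
E
python3 - <<'E'
from h import *
o,p=wrist(); state(o); print(np.round(o['qpos'],2)); im=p['image']; hsv=cv2.cvtColor(im,cv2.COLOR_RGB2HSV)
save(im,'w1')
for th in('grip','beam_top'): print(th,[(np.round(d['at'],3).tolist(),round(d['p'],2)) for d in boxes_of(p,th)])
u=p['Rw']@[.452,.353,.147]+p['tw']; print('proj grip',u[:2]/u[2]*p['fx']+[p['cx'],p['cy']])
E
```

```text
t 3.35 pos [0.4505 0.3543 0.3311] yaxis deg 4.02 zax [-0.    -0.001 -1.   ] F [ 0.01 -1.55  0.11] w 0.0858 gf 0.0
[ 0.53  0.05  1.53 -0.    1.56  0.46]
grip [([0.367, 0.125, 0.079], 0.94), ([0.373, 0.29, 0.114], 0.82), ([0.448, 0.362, 0.113], 0.61)]
beam_top [([0.45, 0.361, 0.113], 0.91), ([0.371, 0.288, 0.112], 0.68), ([0.365, 0.119, 0.078], 0.64)]
proj grip [258.21861256 170.44632774]
```

View pics/w1.png

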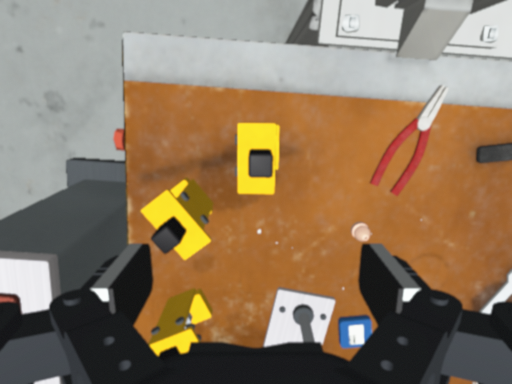

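The carrier stands alone at px (258,160), its grip at (260,163), image up = +y and right = +x. Measuring it more finely.

```bash
python3 - <<'E'
from h import *
o,p=wrist(); im=p['image']; hsv=cv2.cvtColor(im,cv2.COLOR_RGB2HSV); print(p['fx'])
z=np.zeros(im.shape[:2],np.uint8); z[112:204,228:292]=1
g=((im.max(2)<75)*z).astype(np.uint8); z2=np.zeros_like(z); z2[140:185,240:282]=1; c,_=cv2.findContours(g*z2,0,1); c=max(c,key=cv2.contourArea); r=cv2.minAreaRect(c); print('dark',r,cv2.boundingRect(c)); print('as top z.147',[rayw(p,b,.147).round(4).tolist() for b in cv2.boxPoints(r)],rayw(p,r[0],.14))
y=((hsv[...,0]>18)&(hsv[...,0]<34)&(hsv[...,1]>150)&(hsv[...,2]>200)).astype(np.uint8)*z
y=cv2.morphologyEx(y,cv2.MORPH_CLOSE,np.ones((25,25)))
for v in (126,135,145,185,190): xs=np.nonzero(y[v])[0]; print(v,xs.min(),xs.max(),rayw(p,(xs.min()-.5,v),.112)[:2].round(4),rayw(p,(xs.max()+.5,v),.112)[:2].round(4))
for u in (242,250,258,268): ys=np.nonzero(y[:,u])[0]; print(u,ys.min(),ys.max(),rayw(p,(u,ys.min()-.5),.112)[:2].round(4),rayw(p,(u,ys.max()+.5),.112)[:2].round(4))
print('cam',-p['Rw'].T@p['tw'])
save(cv2.resize(im[110:206,225:295],None,fx=6,fy=6,interpolation=2),'w2')
E
```

```text
345.7166015345025
dark ((262.38238525390625, 154.02940368652344), (25.381790161132812, 12.690895080566406), 30.963754653930664) (249, 149, 22, 18)
as top z.147 [[0.442, 0.3684, 0.147], [0.4475, 0.3791, 0.147], [0.4691, 0.3681, 0.147], [0.4637, 0.3572, 0.147]] [0.45576203 0.36716756 0.14      ]
126 236 279 [0.4268 0.39  ] [0.4722 0.393 ]
135 237 278 [0.4283 0.3808] [0.4719 0.3838]
145 237 278 [0.4289 0.3704] [0.4728 0.3734]
185 237 273 [0.4312 0.3272] [0.4711 0.3299]
190 237 273 [0.4315 0.3216] [0.4716 0.3244]
242 122 193 [0.4332 0.395 ] [0.4377 0.3181]
250 122 193 [0.4415 0.3955] [0.4464 0.3187]
258 122 193 [0.4497 0.3961] [0.4551 0.3193]
268 122 193 [0.46   0.3968] [0.4659 0.32  ]
cam [0.4451438  0.41999154 0.47444026]
```

View pics/w2.png

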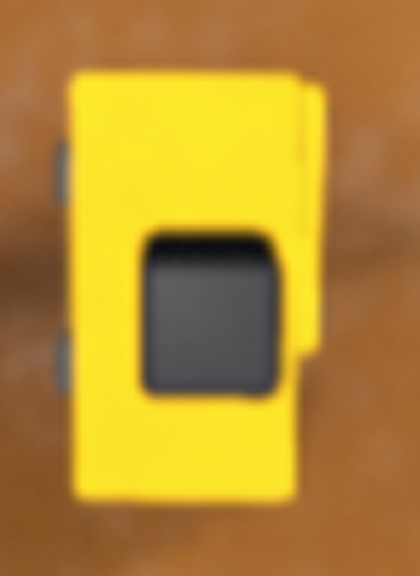

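The crop shows the arm's left edge at px 72 and right edge at 298, with the wheel-axle ends on the left (the -x side). So the hook opens to +x, as assumed. The grip centre is at about (0.4535, 0.3577), and the arm measures 40 x 77 mm, as it should. Descending and gripping.

>>> send_rows(
  commands=[
    [[0.001,0.0011,-0.0255,0,0,-0.1,1],[0.001,0.0011,-0.0255,0,0,-0.1,1],[0.001,0.0012,-0.0255,0,0,-0.1,1],[0,0,-0.0255,0,0,0,1],[0,0,-0.0255,0,0,0,1],[0,0,-0.0255,0,0,0,1],[0,0,-0.0255,0,0,0,1],[0,0,-0.0255,0,0,0,1],[0,0,-0.005,0,0,0,1],[0,0,-0.004,0,0,0,1],[0,0,-0.003,0,0,0,1],[0,0,0,0,0,0,1],[0,0,0,0,0,0,0],[0,0,0,0,0,0,0],[0,0,0,0,0,0,0],[0,0,0,0,0,0,0],[0,0,0,0,0,0,0],[0,0,0,0,0,0,0],[0,0,0,0,0,0,0],[0,0,0,0,0,0,0]],
  ],
)

```text
t: 5.22
eef_pos: [0.4542, 0.3582, 0.116]
ee_rot: [0.0, 0.684, 0.73, 0.001]
ft_force: [0.9, -0.1, 2.7]
gripper_width: 0.0234
gripper_force: 59.8
```

```bash
python3 - <<'E'
from h import *
p=camera('top'); im=p['image']; R,t=np.array(p['R']),np.array(p['t'])
O=np.array([.515,-.09,0]);a=np.radians(-7.6);ex=np.array([np.cos(a),np.sin(a),0]);ey=np.array([-np.sin(a),np.cos(a),0])
def pr(X): u=R@X+t; return u[:2]/u[2]*p['fx']+[p['cx'],p['cy']]
g=cv2.cvtColor(im,cv2.COLOR_RGB2GRAY).astype(np.float32)
xs=np.arange(-.03,.0301,.002)
for y in (.15,.12,.09,.06,-.03,-.06,-.09,-.12):
    P=np.array([pr(O+ex*x+ey*y+[0,0,.13+.1051*y]) for x in xs],np.float32)
    v=cv2.remap(g,P[:,:1],P[:,1:],1)[:,0]; print(y,v.astype(int).tolist())
for z in (.18,): print('post',pr(O+ey*.2+[0,0,.185]),pr(O-ey*.2+[0,0,.14]))
save(cv2.resize(im[165:245,215:400],(800,346),interpolation=2),'r1'); state(get_obs())
E
```

```text
0.15 [191, 191, 191, 190, 189, 190, 191, 190, 187, 180, 167, 165, 166, 166, 162, 162, 167, 180, 193, 193, 194, 196, 196, 192, 198, 190, 132, 83, 85, 84, 85]
0.12 [192, 194, 193, 192, 191, 193, 193, 193, 190, 181, 163, 162, 166, 166, 163, 161, 162, 172, 192, 193, 195, 197, 196, 194, 196, 193, 148, 81, 86, 85, 87]
0.09 [190, 193, 195, 194, 193, 192, 194, 194, 189, 180, 159, 158, 168, 164, 166, 166, 166, 172, 193, 194, 196, 197, 196, 194, 196, 192, 160, 79, 88, 90, 91]
0.06 [189, 191, 194, 195, 192, 193, 193, 193, 191, 184, 163, 157, 168, 166, 162, 164, 171, 182, 195, 196, 197, 197, 193, 193, 195, 191, 169, 89, 84, 87, 88]
-0.03 [191, 189, 186, 187, 187, 188, 188, 190, 189, 182, 164, 151, 168, 162, 163, 165, 168, 180, 189, 192, 192, 190, 192, 190, 189, 188, 181, 134, 92, 72, 72]
-0.06 [189, 188, 186, 184, 186, 186, 186, 189, 190, 183, 167, 155, 168, 162, 162, 165, 171, 183, 187, 188, 187, 187, 189, 190, 190, 188, 184, 156, 110, 74, 74]
-0.09 [186, 186, 187, 185, 185, 185, 186, 189, 189, 180, 162, 150, 165, 163, 162, 165, 172, 184, 189, 189, 187, 187, 191, 192, 190, 186, 187, 168, 124, 68, 68]
-0.12 [189, 189, 190, 190, 188, 187, 188, 191, 189, 181, 165, 151, 166, 162, 164, 169, 178, 189, 191, 190, 190, 189, 193, 195, 194, 190, 193, 182, 140, 68, 69]
post [233.2790353 184.5682027] [393.07141591 213.15253914]
t 5.27 pos [0.4542 0.3581 0.116 ] yaxis deg 3.71 zax [ 0.001  0.001 -1.   ] F [0.98 0.61 3.55] w 0.0233 gf 59.8
```

View pics/r1.png

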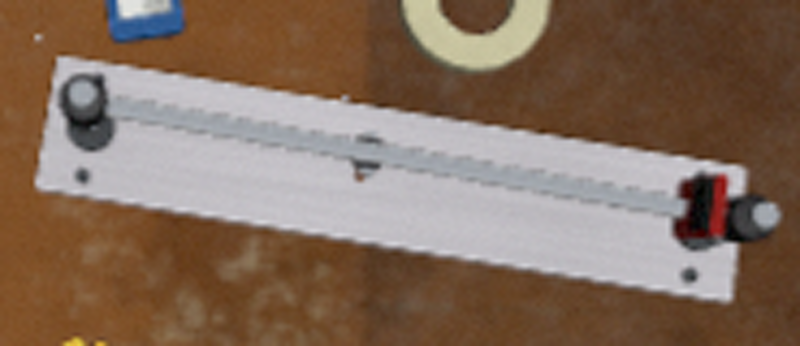

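Rail centre line measured: my frame's x is about -2.5 mm, and the yaw is -7.8°. The crop shows the rail from (105,103) to (680,205), the gate at (362,150) and the red stop at (703,207). Lifting and staging on the robot's side of the rail.

>>> send_rows(
  commands=[
    [[0,0,0.0225,0,0,0,0],[0,0,0.0225,0,0,0,0],[0,0,0.0225,0,0,0,0],[0,0,0.0225,0,0,0,0],[0,0,0.0225,0,0,0,0],[0,0,0.0225,0,0,0,0],[0,0,0.0225,0,0,0,0],[0,0,0.0225,0,0,0,0],[-0.0007,-0.0289,0,0,0,-0.958,0],[-0.0007,-0.0289,0,0,0,-0.958,0],[-0.0007,-0.0289,0,0,0,-0.958,0],[-0.0007,-0.0289,0,0,0,-0.958,0],[-0.0007,-0.0289,0,0,0,-0.958,0],[-0.0007,-0.0289,0,0,0,-0.958,0],[-0.0007,-0.0289,0,0,0,-0.958,0],[-0.0007,-0.0289,0,0,0,-0.958,0],[-0.0007,-0.0289,0,0,0,-0.958,0],[-0.0007,-0.0289,0,0,0,-0.958,0],[-0.0007,-0.0289,0,0,0,-0.958,0],[-0.0007,-0.0289,0,0,0,-0.958,0]],
  ],
)

```text
t: 6.93
eef_pos: [0.4441, 0.01, 0.2941]
ee_rot: [-0.001, 0.754, 0.657, -0.001]
ft_force: [0.2, -0.1, -3.5]
gripper_width: 0.0231
gripper_force: 60.1
```

>>> send_rows(
  commands=[
    [[0,0,-0.0167,0.991,-0.136,0,0],[0,0,-0.0167,0.991,-0.136,0,0],[0,0,-0.0167,0.991,-0.136,0,0],[0,0,-0.0167,0.991,-0.136,0,0],[0,0,-0.0167,0.991,-0.136,0,0],[0,0,-0.0167,0.991,-0.136,0,0],[0,0,0,0,0,0,0],[0,0,0,0,0,0,0],[0,0,0,0,0,0,0],[0,0,0,0,0,0,0]],
  ],
)

```text
t: 7.77
eef_pos: [0.4459, 0.0111, 0.1964]
ee_rot: [-0.034, 0.752, 0.657, 0.04]
ft_force: [1.2, -0.2, -3.4]
gripper_width: 0.0229
gripper_force: 60.1
```

```bash
python3 - <<'E'
from h import *
o,p=wrist(); state(o); q=camera('side')
save(np.vstack([p['image'],cv2.resize(q['image'][100:290,170:423],(512,384))])[::1],'tmp')
im=np.hstack([cv2.resize(p['image'],(400,300)),cv2.resize(q['image'][140:290,170:370],(400,300),interpolation=2)]); save(im,'st1')
E
```

```text
t 7.77 pos [0.4459 0.0111 0.1964] yaxis deg -7.77 zax [ 0.016  0.103 -0.995] F [ 1.16 -0.16 -3.36] w 0.0229 gf 60.1
```

View pics/st1.png

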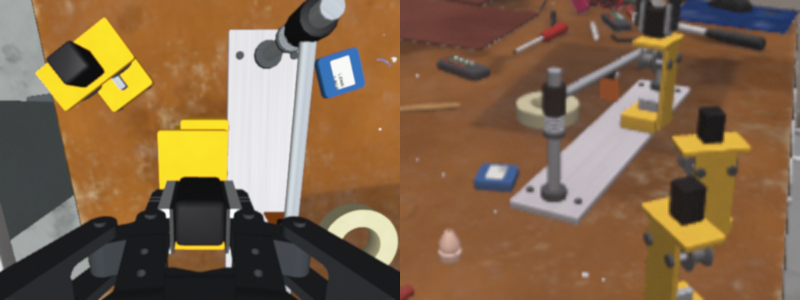

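The carrier is held well. In the wrist view the rail runs from (305,35) to (292,215), to the carrier's right (+x), with the block low and free. Crossing over.

>>> send_rows(
  commands=[
    [[0.0079,-0.0011,0,0,0,0,0],[0.0079,-0.0011,0,0,0,0,0],[0.0079,-0.0011,0,0,0,0,0],[0.0079,-0.0011,0,0,0,0,0],[0.0079,-0.0011,0,0,0,0,0],[0.0079,-0.0011,0,0,0,0,0],[0.0079,-0.0011,0,0,0,0,0],[0.0079,-0.0011,0,0,0,0,0],[0.0079,-0.0011,0,0,0,0,0],[0.0079,-0.0011,0,0,0,0,0],[0,0,0,0,0,0,0],[0,0,0,0,0,0,0],[0,0,0,0,0,0,0],[0,0,0,0,0,0,0]],
  ],
)

```text
t: 9.03
eef_pos: [0.5238, 0.0002, 0.1951]
ee_rot: [-0.035, 0.752, 0.657, 0.039]
ft_force: [0.1, 0.2, -3.4]
gripper_width: 0.0231
gripper_force: 60.1
```

```bash
python3 - <<'E'
from h import *
o,p=wrist(); state(o); q=camera('side')
O=np.array([.5125,-.0897,0]);a=np.radians(-7.8);ex=np.array([np.cos(a),np.sin(a),0]);ey=np.array([-np.sin(a),np.cos(a),0])
M=Ro.from_quat(np.roll(o['ee_rot'],-1)).as_matrix(); s=o['eef_pos']+.038*M[:,2]; d=s-O; print('seat stand',d@ex,d@ey,d[2],'above nominal',d[2]-.13-.1054*(d@ey))
im=p['image'].copy()
def pr(X): u=p['Rw']@X+p['tw']; return u[:2]/u[2]*p['fx']+[p['cx'],p['cy']]
for y in np.arange(.14,.20,.01):
    for x in(-.006,.006):
        X=O+ex*x+ey*y+[0,0,.13+.1054*y]; cv2.circle(im,tuple(int(round(v)) for v in pr(X)),1,(255,0,0),-1)
save(np.hstack([cv2.resize(im[0:230,150:400],(400,368),interpolation=2),cv2.resize(q['image'][140:280,220:372],(400,368),interpolation=2)]),'st2')
E
```

```text
t 9.03 pos [5.238e-01 2.000e-04 1.951e-01] yaxis deg -7.78 zax [ 0.014  0.104 -0.995] F [ 0.05  0.18 -3.37] w 0.0231 gf 60.1
seat stand -0.0009952454968402383 0.09458075597464917 0.15726213303870762 above nominal 0.017293321358979593
```

View pics/st2.png

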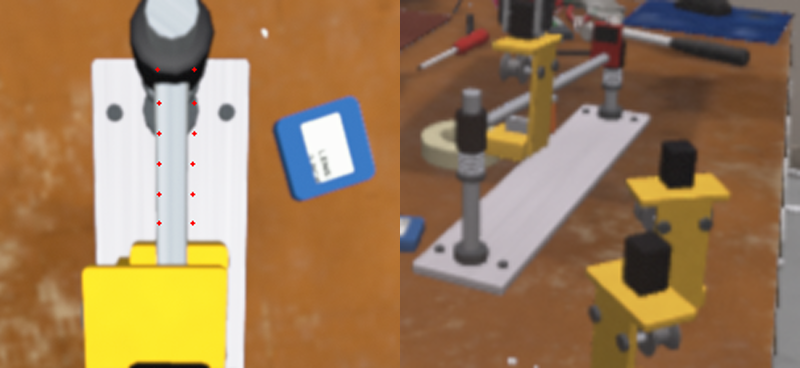

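The overlay shows the rail at px 157–186, against predicted dots at 159–192, so the carrier is centred to about 1 mm and the rail looks low. Lowering by feel.

>>> send_rows(
  commands=[
    [[0,0,-0.002,0,0,0,0],[0,0,-0.002,0,0,0,0],[0,0,-0.002,0,0,0,0],[0,0,-0.002,0,0,0,0],[0,0,0,0,0,0,0],[0,0,0,0,0,0,0]],
  ],
)

```text
t: 9.63
eef_pos: [0.524, 0.0001, 0.1869]
ee_rot: [-0.035, 0.752, 0.657, 0.039]
ft_force: [0.1, 0.3, -4.3]
gripper_width: 0.0232
gripper_force: 60.0
```

```bash
python3 - <<'E'
from h import *
p=camera('side'); im=p['image']; R,t=np.array(p['R']),np.array(p['t']); state(get_obs())
O=np.array([.5125,-.0897,0]);a=np.radians(-7.8);ex=np.array([np.cos(a),np.sin(a),0]);ey=np.array([-np.sin(a),np.cos(a),0])
def pr(X): u=R@X+t; return u[:2]/u[2]*p['fx']+[p['cx'],p['cy']]
g=cv2.cvtColor(im,cv2.COLOR_RGB2GRAY).astype(np.float32); zs=np.arange(-.04,.03,.002)
print((zs*1000).astype(int).tolist())
for y in (-.03,0.,.02,.15,.16,.17):
    P=np.array([pr(O+ey*y-ex*.001+[0,0,.13+.1054*y+z]) for z in zs],np.float32); print(y,cv2.remap(g,P[:,:1],P[:,1:],1)[:,0].astype(int).tolist())
E
```

```text
t 9.68 pos [5.242e-01 1.000e-04 1.871e-01] yaxis deg -7.79 zax [ 0.014  0.104 -0.995] F [-0.03  0.49 -2.79] w 0.023 gf 60.0
[-40, -38, -36, -33, -31, -29, -27, -25, -23, -21, -19, -17, -15, -13, -11, -9, -7, -5, -3, -1, 0, 2, 4, 6, 8, 10, 12, 14, 16, 18, 20, 22, 24, 26, 28]
-0.03 [77, 77, 77, 76, 75, 73, 71, 70, 69, 71, 74, 85, 100, 122, 142, 156, 161, 148, 128, 99, 87, 82, 84, 87, 88, 88, 81, 69, 56, 62, 73, 84, 88, 87, 82]
0.0 [77, 77, 77, 79, 85, 91, 96, 95, 87, 76, 76, 84, 99, 121, 139, 150, 147, 125, 105, 87, 76, 71, 73, 78, 82, 85, 89, 89, 85, 78, 67, 71, 84, 105, 123]
0.02 [96, 96, 96, 96, 97, 96, 97, 100, 103, 104, 102, 96, 97, 99, 100, 102, 102, 100, 95, 87, 82, 81, 86, 91, 96, 98, 98, 98, 99, 100, 100, 99, 100, 112, 132]
0.15 [180, 181, 181, 182, 185, 187, 185, 177, 151, 117, 89, 86, 104, 127, 148, 160, 158, 138, 112, 89, 76, 75, 75, 75, 75, 74, 74, 73, 71, 70, 72, 73, 74, 76, 78]
0.16 [154, 173, 181, 182, 183, 185, 187, 187, 186, 173, 144, 103, 106, 126, 147, 159, 158, 139, 113, 88, 74, 73, 73, 75, 75, 75, 75, 75, 74, 74, 73, 73, 73, 75, 77]
0.17 [115, 117, 135, 152, 155, 155, 155, 162, 165, 157, 136, 105, 85, 93, 107, 118, 121, 114, 98, 82, 73, 73, 73, 73, 74, 75, 76, 76, 76, 76, 76, 75, 74, 75, 76]
```

The side view puts the rail at about -4 mm from nominal, so the gap is about 13 mm. Going down 7 mm, then small steps.

>>> send_rows(
  commands=[
    [[0,0,-0.001,0,0,0,0],[0,0,-0.001,0,0,0,0],[0,0,-0.001,0,0,0,0],[0,0,-0.001,0,0,0,0],[0,0,-0.001,0,0,0,0],[0,0,-0.001,0,0,0,0],[0,0,-0.001,0,0,0,0],[0,0,0,0,0,0,0],[0,0,0,0,0,0,0]],
  ],
)

```text
t: 10.43
eef_pos: [0.5242, 0.0001, 0.1801]
ee_rot: [-0.034, 0.752, 0.657, 0.039]
ft_force: [-0.4, -0.1, -3.2]
gripper_width: 0.0232
gripper_force: 60.0
```

>>> send_rows(
  commands=[
    [[0,0,-0.0005,0,0,0,0],[0,0,-0.0005,0,0,0,0],[0,0,-0.0005,0,0,0,0],[0,0,0,0,0,0,0],[0,0,0,0,0,0,0]],
  ],
)

```text
t: 10.85
eef_pos: [0.5242, 0.0001, 0.1787]
ee_rot: [-0.034, 0.752, 0.657, 0.039]
ft_force: [0.4, 0.2, -2.1]
gripper_width: 0.023
gripper_force: 60.0
```

>>> send_rows(
  commands=[
    [[0,0,-0.0005,0,0,0,0],[0,0,-0.0005,0,0,0,0],[0,0,0,0,0,0,0],[0,0,0,0,0,0,0]],
  ],
)

```text
t: 11.18
eef_pos: [0.5242, 0.0001, 0.1777]
ee_rot: [-0.034, 0.752, 0.657, 0.039]
ft_force: [0.3, -0.1, -3.6]
gripper_width: 0.0233
gripper_force: 60.0
```

>>> send_rows(
  commands=[
    [[0,0,-0.0005,0,0,0,0],[0,0,-0.0005,0,0,0,0],[0,0,-0.0005,0,0,0,0],[0,0,0,0,0,0,0],[0,0,0,0,0,0,0]],
  ],
)

```text
t: 11.6
eef_pos: [0.5242, 0.0001, 0.1761]
ee_rot: [-0.034, 0.752, 0.657, 0.039]
ft_force: [0.1, 1.0, -3.5]
gripper_width: 0.0232
gripper_force: 60.0
```

>>> send_rows(
  commands=[
    [[0,0,-0.0005,0,0,0,0],[0,0,-0.0005,0,0,0,0],[0,0,0,0,0,0,0],[0,0,0,0,0,0,0]],
  ],
)

```text
t: 11.93
eef_pos: [0.5242, 0.0001, 0.1751]
ee_rot: [-0.034, 0.752, 0.657, 0.039]
ft_force: [-1.0, -0.2, -2.7]
gripper_width: 0.0235
gripper_force: 60.0
```

>>> send_rows(
  commands=[
    [[0,0,-0.0005,0,0,0,0],[0,0,-0.0005,0,0,0,0],[0,0,0,0,0,0,0],[0,0,0,0,0,0,0]],
  ],
)

```text
t: 12.27
eef_pos: [0.5242, 0.0001, 0.1741]
ee_rot: [-0.034, 0.752, 0.657, 0.039]
ft_force: [-0.3, -0.2, -2.6]
gripper_width: 0.0232
gripper_force: 60.0
```

>>> send_rows(
  commands=[
    [[0,0,-0.0005,0,0,0,0],[0,0,-0.0005,0,0,0,0],[0,0,0,0,0,0,0],[0,0,0,0,0,0,0]],
  ],
)

```text
t: 12.6
eef_pos: [0.5242, 0.0001, 0.1732]
ee_rot: [-0.034, 0.752, 0.657, 0.039]
ft_force: [-0.3, -0.5, -3.3]
gripper_width: 0.0232
gripper_force: 60.0
```

>>> send_rows(
  commands=[
    [[0,0,-0.0005,0,0,0,0],[0,0,-0.0005,0,0,0,0],[0,0,0,0,0,0,0],[0,0,0,0,0,0,0]],
  ],
)

```text
t: 12.93
eef_pos: [0.5242, 0.0001, 0.1722]
ee_rot: [-0.034, 0.752, 0.657, 0.039]
ft_force: [0.7, 0.7, -2.8]
gripper_width: 0.0233
gripper_force: 60.0
```

>>> send_rows(
  commands=[
    [[0,0,-0.0005,0,0,0,0],[0,0,-0.0005,0,0,0,0],[0,0,0,0,0,0,0],[0,0,0,0,0,0,0]],
  ],
)

```text
t: 13.27
eef_pos: [0.5242, 0.0001, 0.1711]
ee_rot: [-0.034, 0.752, 0.657, 0.039]
ft_force: [-0.3, 0.8, -3.4]
gripper_width: 0.0231
gripper_force: 60.0
```

>>> send_rows(
  commands=[
    [[0,0,-0.0005,0,0,0,0],[0,0,-0.0005,0,0,0,0],[0,0,0,0,0,0,0],[0,0,0,0,0,0,0]],
  ],
)

```text
t: 13.6
eef_pos: [0.5243, 0.0001, 0.1703]
ee_rot: [-0.034, 0.752, 0.657, 0.04]
ft_force: [-0.3, -0.2, -2.9]
gripper_width: 0.0231
gripper_force: 60.1
```

>>> send_rows(
  commands=[
    [[0,0,-0.0005,0,0,0,0],[0,0,-0.0005,0,0,0,0],[0,0,0,0,0,0,0],[0,0,0,0,0,0,0]],
  ],
)

```text
t: 13.93
eef_pos: [0.5244, 0.0001, 0.1695]
ee_rot: [-0.034, 0.752, 0.657, 0.04]
ft_force: [-0.7, -0.3, 0.1]
gripper_width: 0.0232
gripper_force: 60.6
```

Contact. Holding to confirm.

>>> send_rows(
  commands=[
    [[0,0,0,0,0,0,0],[0,0,0,0,0,0,0]],
  ],
)

```text
t: 14.1
eef_pos: [0.5244, 0.0001, 0.1694]
ee_rot: [-0.034, 0.752, 0.657, 0.04]
ft_force: [-0.7, -1.2, 0.1]
gripper_width: 0.0233
gripper_force: 60.6
```

>>> send_rows(
  commands=[
    [[0,0,0,0,0,0,0],[0,0,0,0,0,0,0],[0,0,0,0,0,0,0]],
  ],
)

```text
t: 14.35
eef_pos: [0.5244, 0.0001, 0.1693]
ee_rot: [-0.034, 0.752, 0.657, 0.04]
ft_force: [-1.0, -1.2, 1.1]
gripper_width: 0.023
gripper_force: 60.6
```

>>> send_rows(
  commands=[
    [[-0.00034,-0.00248,-0.00026,0,0,0,0],[-0.00034,-0.00248,-0.00026,0,0,0,0],[-0.00034,-0.00248,-0.00026,0,0,0,0],[-0.00034,-0.00248,-0.00026,0,0,0,0],[-0.00034,-0.00248,-0.00026,0,0,0,0],[-0.00034,-0.00248,-0.00026,0,0,0,0],[-0.00034,-0.00248,-0.00026,0,0,0,0],[-0.00034,-0.00248,-0.00026,0,0,0,0],[0,0,0,0,0,0,0]],
  ],
)

```text
t: 15.1
eef_pos: [0.5215, -0.0204, 0.1671]
ee_rot: [-0.034, 0.753, 0.656, 0.039]
ft_force: [-0.9, -0.4, 1.3]
gripper_width: 0.0231
gripper_force: 60.6
```

>>> send_rows(
  commands=[
    [[0,0,0,0,0,0,0]],
  ],
)

```text
t: 15.18
eef_pos: [0.5216, -0.0201, 0.1671]
ee_rot: [-0.034, 0.753, 0.656, 0.039]
ft_force: [-0.5, 0.0, 0.2]
gripper_width: 0.0234
gripper_force: 60.6
```

>>> send_rows(
  commands=[
    [[-0.00034,-0.00248,-0.00026,0,0,0,0],[-0.00034,-0.00248,-0.00026,0,0,0,0],[-0.00034,-0.00248,-0.00026,0,0,0,0],[-0.00034,-0.00248,-0.00026,0,0,0,0],[-0.00034,-0.00248,-0.00026,0,0,0,0],[-0.00034,-0.00248,-0.00026,0,0,0,0],[-0.00034,-0.00248,-0.00026,0,0,0,0],[-0.00034,-0.00248,-0.00026,0,0,0,0],[-0.00034,-0.00248,-0.00026,0,0,0,0],[-0.00034,-0.00248,-0.00026,0,0,0,0],[0,0,0,0,0,0,0],[0,0,0,0,0,0,0]],
  ],
)

```text
t: 16.18
eef_pos: [0.5181, -0.0448, 0.1645]
ee_rot: [-0.034, 0.753, 0.656, 0.039]
ft_force: [0.5, -1.7, 0.9]
gripper_width: 0.0234
gripper_force: 60.6
```

>>> send_rows(
  commands=[
    [[0,0,0,0,0,0,0]],
  ],
)

```text
t: 16.27
eef_pos: [0.5182, -0.0447, 0.1646]
ee_rot: [-0.034, 0.753, 0.657, 0.039]
ft_force: [-0.2, 0.1, 0.9]
gripper_width: 0.0227
gripper_force: 60.6
```

>>> send_rows(
  commands=[
    [[-0.00034,-0.00248,-0.00024,0,0,0,0],[-0.00034,-0.00248,-0.00024,0,0,0,0],[-0.00034,-0.00248,-0.00024,0,0,0,0],[-0.00034,-0.00248,-0.00024,0,0,0,0],[-0.00034,-0.00248,-0.00024,0,0,0,0],[-0.00034,-0.00248,-0.00024,0,0,0,0],[-0.00034,-0.00248,-0.00024,0,0,0,0],[-0.00034,-0.00248,-0.00024,0,0,0,0],[-0.00034,-0.00248,-0.00024,0,0,0,0],[-0.00034,-0.00248,-0.00024,0,0,0,0]],
  ],
)

```text
t: 17.1
eef_pos: [0.5146, -0.0694, 0.162]
ee_rot: [-0.035, 0.752, 0.657, 0.04]
ft_force: [0.9, 1.0, 0.2]
gripper_width: 0.0227
gripper_force: 60.6
```

>>> send_rows(
  commands=[
    [[0,0,0,0,0,0,0]],
  ],
)

```text
t: 17.18
eef_pos: [0.5146, -0.0698, 0.162]
ee_rot: [-0.034, 0.753, 0.656, 0.039]
ft_force: [1.0, 0.6, -0.0]
gripper_width: 0.0229
gripper_force: 60.6
```

>>> send_rows(
  commands=[
    [[-0.00034,-0.00248,-0.00026,0,0,0,0],[-0.00034,-0.00248,-0.00026,0,0,0,0],[-0.00034,-0.00248,-0.00026,0,0,0,0],[-0.00034,-0.00248,-0.00026,0,0,0,0],[-0.00034,-0.00248,-0.00026,0,0,0,0],[-0.00034,-0.00248,-0.00026,0,0,0,0],[-0.00034,-0.00248,-0.00026,0,0,0,0]],
  ],
)

```text
t: 17.77
eef_pos: [0.5122, -0.0871, 0.1602]
ee_rot: [-0.034, 0.752, 0.657, 0.039]
ft_force: [0.8, -0.1, 0.0]
gripper_width: 0.0228
gripper_force: 60.5
```

```bash
python3 - <<'E'
from h import *
p=camera('side'); state(get_obs()); save(cv2.resize(p['image'][140:240,230:364],(800,597),interpolation=2),'g1')
E
```

```text
t 17.82 pos [ 0.5121 -0.0875  0.1601] yaxis deg -7.8 zax [ 0.014  0.103 -0.995] F [-0.59  0.36 -0.64] w 0.0231 gf 60.5
```

View pics/g1.png

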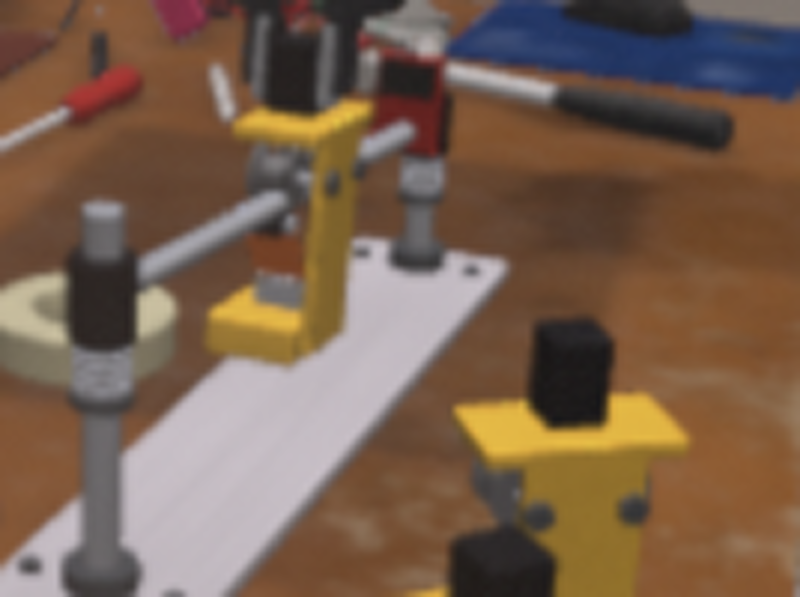

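The wheels sit on the rail at (280,170), and the orange flap at (275,250) is swung open above the fin. Pushing on through, then releasing.

>>> send_rows(
  commands=[
    [[-0.00034,-0.00248,-0.00026,0,0,0,0],[-0.00034,-0.00248,-0.00026,0,0,0,0],[-0.00034,-0.00248,-0.00026,0,0,0,0],[-0.00034,-0.00248,-0.00026,0,0,0,0],[-0.00034,-0.00248,-0.00026,0,0,0,0],[-0.00034,-0.00248,-0.00026,0,0,0,0],[-0.00034,-0.00248,-0.00026,0,0,0,0],[-0.00034,-0.00248,-0.00026,0,0,0,0],[0,0,0,0,0,0,0],[0,0,0,0,0,0,0]],
  ],
)

```text
t: 18.65
eef_pos: [0.5096, -0.1068, 0.1582]
ee_rot: [-0.034, 0.753, 0.656, 0.039]
ft_force: [-1.0, 0.4, 0.0]
gripper_width: 0.0232
gripper_force: 60.5
```

```bash
python3 - <<'E'
from h import *
o=get_obs(); state(o)
M=Ro.from_quat(np.roll(o['ee_rot'],-1)).as_matrix(); s=o['eef_pos']+.038*M[:,2]
O=np.array([.5125,-.0897,0]);a=np.radians(-7.8); d=s-O; print(d@[np.cos(a),np.sin(a),0], d@[-np.sin(a),np.cos(a),0])
p=camera('side'); im=p['image']; hsv=cv2.cvtColor(im,cv2.COLOR_RGB2HSV)
print([(np.round(b['at'],3).tolist(),round(b['p'],2)) for b in boxes_of(p,'gate')])
save(cv2.resize(im[140:240,230:364],(800,597),interpolation=2),'g2')
E
```

```text
t 18.65 pos [ 0.5096 -0.1068  0.1582] yaxis deg -7.81 zax [ 0.014  0.103 -0.995] F [-1.01  0.35  0.05] w 0.0232 gf 60.5
-0.000592932915014792 -0.013382902201904374
[]
```

View pics/g2.png

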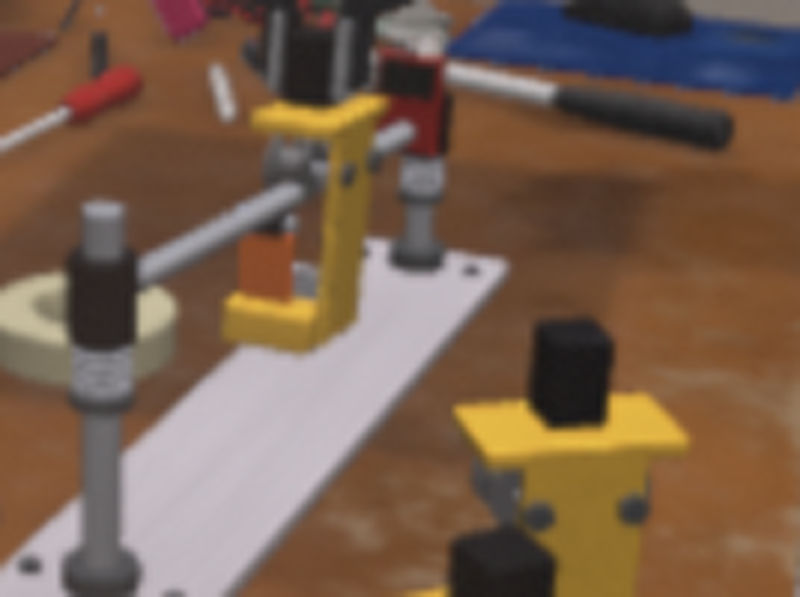

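The orange flap hangs closed at (266,268), in front of (uphill of) the fin, so the carrier is through. Contact force is about 3.4 N, roughly its weight. Releasing.

>>> send_rows(
  commands=[
    [[0,0,0,0,0,0,1],[0,0,0,0,0,0,1],[0,0,0,0,0,0,1],[0,0,0,0,0,0,1],[0,0,0,0,0,0,1],[0,0,0,0,0,0,1],[0,0,0,0,0,0,1],[0,0,0,0,0,0,1],[0,0,0,0,0,0,1],[0,0,0,0,0,0,1],[0,0,0,0,0,0,1],[0,0,0,0,0,0,1],[0,0,0.01,0,0,0,1],[0,0,0.015,0,0,0,1],[0,0,0.02,0,0,0,1],[0,0,0.02,0,0,0,1],[0,0,0.02,0,0,0,1],[0,0,0.02,0,0,0,1],[0,0,0.02,0,0,0,1],[0,0,0,0,0,0,1]],
  ],
)

```text
t: 20.42
eef_pos: [0.5117, -0.1073, 0.289]
ee_rot: [-0.031, 0.752, 0.657, 0.041]
ft_force: [0.7, -0.2, 0.1]
gripper_width: 0.0855
gripper_force: 0.0
```

```bash
python3 - <<'E'
from h import *
O=np.array([.5125,-.0897,0]);a=np.radians(-7.8);ex=np.array([np.cos(a),np.sin(a),0]);ey=np.array([-np.sin(a),np.cos(a),0])
state(get_obs())
for n in('top','side'):
    p=camera(n)
    for th in('grip','beam_top','gate'): 
        for b in boxes_of(p,th): d=np.array(b['at'])-O; print(n,th,'stand',(d@ex).round(3),(d@ey).round(3),d[2].round(3),round(b['p'],2))
E
```

```text
t 20.42 pos [ 0.5117 -0.1073  0.289 ] yaxis deg -7.78 zax [ 0.022  0.1   -0.995] F [ 0.66 -0.24  0.14] w 0.0855 gf 0.0
top grip stand -0.198 0.336 0.114 0.91
top grip stand -0.007 -0.04 0.148 0.59
top grip stand -0.168 0.17 0.11 0.59
top beam_top stand -0.175 0.172 0.112 0.93
top beam_top stand -0.192 0.336 0.114 0.75
top beam_top stand -0.007 -0.04 0.152 0.61
side grip stand -0.182 0.181 0.097 0.87
side grip stand -0.01 -0.058 0.122 0.86
side grip stand -0.197 0.357 0.088 0.55
side beam_top stand -0.011 -0.057 0.122 0.98
side beam_top stand -0.184 0.181 0.1 0.94
side beam_top stand -0.197 0.356 0.088 0.81
side gate stand -0.0 0.033 0.092 0.55
```

>>> send_rows(
  commands=[
    [[0,0,0.01,0,0,0,1],[0,0,0.01,0,0,0,1],[0,0,0.01,0,0,0,1],[0,0,0.01,0,0,0,1],[0,0,0,0,0,0,1],[0,0,0,0,0,0,1],[0,0,0,0,0,0,1],[0,0,0,0,0,0,1],[0,0,0,0,0,0,1],[0,0,0,0,0,0,1],[0,0,0,0,0,0,1],[0,0,0,0,0,0,1],[0,0,0,0,0,0,1],[0,0,0,0,0,0,1],[0,0,0,0,0,0,1],[0,0,0,0,0,0,1],[0,0,0,0,0,0,1],[0,0,0,0,0,0,1],[0,0,0,0,0,0,1],[0,0,0,0,0,0,1]],
  ],
)

```text
t: 22.48
eef_pos: [0.5096, -0.1066, 0.3232]
ee_rot: [-0.034, 0.752, 0.657, 0.039]
ft_force: [0.4, 0.7, -0.2]
gripper_width: 0.0854
gripper_force: 0.0
```

```bash
cat > chk.py <<'E'
from h import *
O=np.array([.5125,-.0897,0]);a=np.radians(-7.8);ex=np.array([np.cos(a),np.sin(a),0]);ey=np.array([-np.sin(a),np.cos(a),0])
state(get_obs())
for n in('top','side'):
    p=camera(n)
    for th in('beam_top','gate'): 
        for b in boxes_of(p,th):
            d=np.array(b['at'])-O
            if abs(d@ex)<.05: print(n,th,'stand',(d@ex).round(3),(d@ey).round(3),d[2].round(3),round(b['p'],2))
E
python3 chk.py
```

```text
t 22.48 pos [ 0.5096 -0.1066  0.3232] yaxis deg -7.79 zax [ 0.014  0.104 -0.995] F [ 0.35  0.68 -0.2 ] w 0.0854 gf 0.0
top beam_top stand 0.005 -0.085 0.056 0.48
side beam_top stand -0.009 -0.1 0.115 0.96
```

Still rolling, at about 20 mm/s. Waiting.

>>> send_rows(
  commands=[
    [[0,0,0.005,0,0,0,1],[0,0,0,0,0,0,1],[0,0,0,0,0,0,1],[0,0,0,0,0,0,1],[0,0,0,0,0,0,1],[0,0,0,0,0,0,1],[0,0,0,0,0,0,1],[0,0,0,0,0,0,1],[0,0,0,0,0,0,1],[0,0,0,0,0,0,1],[0,0,0,0,0,0,1],[0,0,0,0,0,0,1],[0,0,0,0,0,0,1],[0,0,0,0,0,0,1],[0,0,0,0,0,0,1],[0,0,0,0,0,0,1],[0,0,0,0,0,0,1],[0,0,0,0,0,0,1],[0,0,0,0,0,0,1],[0,0,0,0,0,0,1]],
  ],
)

```text
t: 24.45
eef_pos: [0.5096, -0.1066, 0.3282]
ee_rot: [-0.034, 0.752, 0.657, 0.039]
ft_force: [0.6, -0.2, 0.4]
gripper_width: 0.0853
gripper_force: 0.0
```

```bash
python3 chk.py
```

```text
t 24.45 pos [ 0.5096 -0.1066  0.3282] yaxis deg -7.79 zax [ 0.014  0.104 -0.995] F [ 0.58 -0.18  0.42] w 0.0853 gf 0.0
side beam_top stand -0.009 -0.103 0.115 0.59
side gate stand -0.001 0.031 0.092 0.69
```

>>> send_rows(
  commands=[
    [[0,0,0,0,0,0,1],[0,0,0,0,0,0,1],[0,0,0,0,0,0,1],[0,0,0,0,0,0,1],[0,0,0,0,0,0,1],[0,0,0,0,0,0,1],[0,0,0,0,0,0,1],[0,0,0,0,0,0,1],[0,0,0,0,0,0,1],[0,0,0,0,0,0,1],[0,0,0,0,0,0,1],[0,0,0,0,0,0,1],[0,0,0,0,0,0,1],[0,0,0,0,0,0,1],[0,0,0,0,0,0,1],[0,0,0,0,0,0,1],[0,0,0,0,0,0,1],[0,0,0,0,0,0,1],[0,0,0,0,0,0,1],[0,0,0,0,0,0,1]],
  ],
)

```text
t: 26.42
eef_pos: [0.5096, -0.1066, 0.3282]
ee_rot: [-0.034, 0.752, 0.657, 0.039]
ft_force: [0.0, 0.3, -0.1]
gripper_width: 0.0857
gripper_force: 0.0
```

```bash
python3 chk.py
```

```text
t 26.42 pos [ 0.5096 -0.1066  0.3282] yaxis deg -7.79 zax [ 0.014  0.104 -0.995] F [ 0.01  0.31 -0.05] w 0.0857 gf 0.0
side beam_top stand -0.008 -0.099 0.115 0.73
side gate stand -0.002 0.031 0.09 0.57
```

The side network read the carrier's y about 19 mm too far uphill when its true y was known. The present reading of about -0.10 therefore means -0.119: at rest against the stop, with the gate closed. Handing in.

```bash
python3 -c "
from cell import *
print(hand_in())"
```

```text
the job is handed in; nothing more can be done
None
```

I handed the job in with the carrier through the gate and, by camera estimate, at rest against the red stop at about y = -0.119 m. The gate was closed behind it, and rail contact while held read about 3–5 N. The hand-in returned no verdict.

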